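# Put a screw dish away in a push-latch dust cabinet

### The job

Put the loose blue screw dish away: press the sloping push-latch door of the dust cabinet inward so that it springs open, and nest the dish in the blue dish that stands inside, setting it down rather than dropping it. Then swing the door shut and press it home until it stays latched, leaving the orange dish and everything else on the bench where it is.

Things in the scene. Friction and masses are not known exactly. Their poses are not given: they have to be found in the camera images.
- cabinet: White sheet-metal dust cabinet fixed to the bench, 180 mm deep (its x, front to back), 270 wide (y), 155 high; origin: centre of its underside on the bench. Sheet 5 mm, inner floor 5 mm up. Front wall 62 mm high; side walls slope from 80 mm high at the front to 155 mm at the hinge line; a strip at 155 mm height lies behind that. The door closes the sloping opening.
- hinge_mid (a point): Middle of the door's hinge line (parallel to the cabinet's y), at x = 72 mm, z = 155 mm in the cabinet frame; fixed. The door is a clear pane in a dark-blue frame, 266 mm wide, 185 mm from hinge to free front edge, 7 mm thick, with a 20 mm down-turned front flange; 0.3 kg. A black latch stands inside, behind the middle of the front wall.
- press_pad (a point): Centre of the black rubber press pad (50 mm wide) on the door's outer face, 167 mm from the hinge line, mid-width, near the free edge; moves with the door. x towards the hinge, z out of the outer face. Push-push latch: press here at least 5 mm in (about 4 N; rubber stop at 7.5 mm) and let go: released, the door springs by itself, damped, fully open in 2 to 4 s and stays.
- door (a joint): Door angle, rad: about 0.01 shut and latched (at 0 the door slopes 0.434 rad down from hinge to front edge), grows as the front edge swings up; rubber inner stop -0.035; 2.09 fully open (just past upright, edge 340 mm above the bench). To shut: push the outer (now rear) face near the edge round and down (2-4 N), press at the pad to the stop (6 N), let go: it latches. Short of the stop it reopens.
- dish_loose_mid (a point): Loose blue screw dish, upright on the bench: round, open top, 66 mm across, 46 high, wall 3, 0.07 kg; point on its axis half-way up, z up. Top 21 mm is a straight cylinder 66 across (60 inside); below a 5 mm sloping shoulder it is 52 mm across, 48 at the base. The shoulder rests on the rim of a dish below: nested dishes stand 24 mm one above the other.
- dish_home_mid (a point): Blue dish of the same shape standing inside the cabinet, in its left or right half; this point is on its axis, half-way up. The loose dish is nested in this one.
- dish_other_mid (a point): Orange dish of the same shape standing in the other half of the cabinet, to be left alone; this point is on its axis, half-way up.
- multimeter_mid (a point): Multimeter lying on the bench (bystander), 168 x 84 x 44 mm, its long side along its x; point on its centre line 17 mm up.
- board_clamp_mid (a point): Blue and black circuit-board clamp on the bench (bystander), 145 x 70 x 28 mm, its long side along its x; point on its centre line 14 mm up.
- flux_tin_mid (a point): Round metal tin on the bench (bystander), 60 mm across, 30 mm high; point at its centre.
- phone_mid (a point): Phone lying flat on the bench (bystander), 72 x 150 x 8 mm, its long side along its y; point at its centre.
Things that resemble listed ones, but are neither listed nor needed, are in the scene too. Leave any white look-alike of the part that bears dish_loose_mid alone.

How it is judged:
On the way, in this order (a step that is already met when the one before it is completed fails the run):
1. the door has been released and stands open (value of joint door above 1.8 rad), for 0.2 s.
2. the loose blue dish is nested, upright and concentric, in the blue dish inside the cabinet, and let go (horizontal distance between dish_loose_mid and dish_home_mid below 0.006 m and z of dish_loose_mid in the frame of dish_home_mid between 0.02 and 0.0275 m and angle between the z axis of dish_loose_mid and the z axis of dish_home_mid, either way round below 0.12 rad and angle between dish_home_mid's own z axis and vertical below 0.1 rad and z of dish_home_mid in the frame of cabinet below 0.033 m and x of dish_home_mid in the frame of cabinet between -0.055 and 0.055 m and y of dish_home_mid in the frame of cabinet between -0.1 and 0.1 m and contact force between the fingers and dish_loose below 0.05 N and linear speed of dish_loose below 0.03 m/s), for 0.2 s.
At the end, for the whole second after the job is handed in: Door shut and latched (-0.02 to 0.03 rad, nothing holding it); the once loose blue dish nested in the blue dish: axes within 6 mm and 0.12 rad, 20 to 27.5 mm above it; the lower dish upright (0.1 rad) on the cabinet floor, within 55 mm in x and 100 mm in y of its centre; at rest (value of joint door between -0.02 and 0.03 rad and horizontal distance between dish_loose_mid and dish_home_mid below 0.006 m and z of dish_loose_mid in the frame of dish_home_mid between 0.02 and 0.0275 m and angle between the z axis of dish_loose_mid and the z axis of dish_home_mid, either way round below 0.12 rad and angle between dish_home_mid's own z axis and vertical below 0.1 rad and z of dish_home_mid in the frame of cabinet below 0.033 m and x of dish_home_mid in the frame of cabinet between -0.055 and 0.055 m and y of dish_home_mid in the frame of cabinet between -0.1 and 0.1 m and linear speed of dish_loose below 0.03 m/s); the robot touches nothing.
It fails at once if a bystander on the bench (multimeter, board clamp, tin or phone) is shifted by more than 15 mm (distance of any of multimeter_mid, board_clamp_mid, flux_tin_mid, phone_mid from where it was at the start of the episode above 0.015 m).
It fails at once if the orange dish is shifted by more than 15 mm (distance of dish_other_mid from where it was at the start of the episode above 0.015 m).
It fails at once if the loose blue dish is dropped from more than about 20 mm (moves faster than 0.6 m/s out of the fingers) (linear speed of dish_loose above 0.6 m/s and contact force between the fingers and dish_loose below 0.05 N).
It also fails if it takes over 64 s, if anything falls off the work surface, if the arm or the gripper's body presses on something with over 40 N, if the wrist force passes 120 N, or if a joint passes its speed limit or range.

### The arm

A 6-joint arm with a two-finger parallel gripper is mounted at the origin on the work surface. World frame = base frame: x ahead of the robot, y to its left, z up, the work surface at z = 0. Lengths are in m, angles in rad, forces in N, time in s.
With the tool pointing down it reaches from about 0.35 to 0.85 m from the base axis. Payload 8.1 kg.
Tool frame: the origin (TCP) lies at the very end of the fingers, on their centre line; the grasp point (between the pads) lies 19 mm behind it; z points along the fingers, y is the line along which they close (so a half turn about z gives the same grasp; the last joint's range is limited). The gripper opens to 93 mm and grips with 3 to 60 N. Pads are 15 mm wide; open, the fingers measure 128 mm over their backs; the gripper's body (75 mm by 188 mm) begins 65 mm behind the grasp point.
Start: joints at [-1.398, 0.13, 1.488, -0, 1.523, -0.085], TCP at [0.153, -0.58, 0.219] pointing down, gripper open.
Joint ranges: [-2.96, 2.96], [-0.89, 2.26], [0.02, 2.5], [-1.34, 4.48], [0, 2.73], [-2.66, 2.66]. Speed limits (rad/s): [2.39, 2.39, 2.79, 3.14, 3.14, 3.14].

### API

Orientations are given as a rotation vector (axis times angle).
In Python, from plant import read_state, eyes, workorder gives the robot as it stands. The module is installed in compiled form; this text tells all that it offers.
- The arm moves only by the tool play_rows, never from a script. Its argument "targets" is one flat list of numbers, 4 for each row, row after row: the shift along the tool's x, y, z in cm, then the turn about the tool's z in degrees. In form: [dx, dy, dz, roll, dx, dy, dz, roll, ...]. A call has 1 to 8 rows; each row is the pose to reach, as a shift and turn from the pose commanded when the call began, along the tool's axes at that moment; what a row does not reach only later rows make up. A row lasts 1/12 s, in which the tool goes at most 41.7 mm and 7.16 degrees, less where a joint would pass 70% of its speed; a pose out of reach is approached as far as the arm can. A call with a gripper value outside its range is refused whole. "grip" is the finger opening in cm, from 0 to 9.3, set as the call begins (left out, the last holds). The fingers move at their own pace and stop on an object; "grip_force" is the grip in N (left out, the last holds). Time passes only in rows, so rows that repeat a pose let the fingers close. It gives the time, the measured TCP pose, the force, the opening and the grip force at its end, in the units of the state.
- read_state(): the state, without advancing time (a new reading comes with each control period).
- eyes.read_camera(name): name is "scene" or "top"; returns a dict with "image" (480x640x3 uint8, red, green, blue), "vfov" (degrees; the focal length in pixels is half the picture's height over the tangent of half this angle, whatever the lens; pixels are square), "cx", "cy" (the principal point, pixels), "cam_to_world" (4x4, takes a point from camera to world coordinates). Camera axes: x right, y up, looking along -z (the intrinsics and any distortion apply to the point x, -y, -z); pixel columns grow to the right and rows downward; lengths in m; the calibration is good to about 2 mm. A picture is of the moment at which its call begins. There is no depth.
- workorder.close_job(): hands the job in; it is judged then, once.
The state is a dict: "t": time; "q": joint angles; "dq": joint speeds; "joint_torque": joint torques, N m; "tool_pos": TCP position; "orientation": TCP orientation; "force": force on the tool from outside, world axes, zero at the start; "wrist_torque": the same for the moment, N m; "opening": finger opening in m; "gripper_force": force on a finger pad.
Only numpy, scipy, OpenCV 4.12 (cv2) and the standard library are available. Lean on these libraries where they do the work, as an engineer would, in place of code of your own. Each camera call takes 0.05 s, during which the arm holds its last target. There are 200 camera calls.

## Working session

There is one attempt and no reset: what is moved stays moved. The work goes in short steps, Python scripts to look and compute and a tool call to move; the robot and the scene stay as the last step left them, time stands still between calls to the robot, and variables do not carry over. Pictures are saved under pics/ and viewed, at most 10 in all, crops included, and the job is handed in when it is done.

Besides the shell and the picture viewer there is one more tool, called after "Request:" as name(argument=value, ...) on one line, values as JSON. play_rows: Moves the arm, as the interface text tells. Its arguments: {"type":"object","properties":{"targets":{"type":"array"},"grip":{"type":"number"},"grip_force":{"type":"number"}},"required":["targets"]}

```bash
mkdir -p pics
cat > h.py <<'E'
import numpy as np, cv2
from plant import read_state, eyes, workorder
from scipy.spatial.transform import Rotation as R
def cam(n):
    c=eyes.read_camera(n); c['f']=240/np.tan(np.radians(c['vfov'])/2); return c
def save(c,name): cv2.imwrite('pics/'+name,c['image'][:,:,::-1])
def ray(c,u,v):
    M=np.array(c['cam_to_world']); d=M[:3,:3]@np.array([(u-c['cx'])/c['f'],-(v-c['cy'])/c['f'],-1]); return M[:3,3],d
def atz(c,u,v,z):
    o,d=ray(c,u,v); return o+d*(z-o[2])/d[2]
def proj(c,p):
    M=np.array(c['cam_to_world']); q=(np.array(p)-M[:3,3])@M[:3,:3]
    return np.array([c['cx']-c['f']*q[...,0]/q[...,2], c['cy']+c['f']*q[...,1]/q[...,2]]).T
E
python3 - <<'E'
from h import *
import pickle
d={}
for n in('scene','top'):
    c=cam(n); save(c,n+'0.png'); d[n]=c; print(n,{k:v for k,v in c.items() if k!='image'})
pickle.dump(d,open('c0.pkl','wb'))
s=read_state(); print(s)
E
```

```text
scene {'vfov': 50.178655510831334, 'cx': 319.8179555353621, 'cy': 236.9612146506094, 'cam_to_world': array([[ 0.54453431, -0.6351342 ,  0.54780192,  1.33681281],
       [ 0.83869408,  0.40559965, -0.36342971, -0.47530686],
       [ 0.00863837,  0.65733817,  0.75354622,  1.15682016],
       [ 0.        ,  0.        ,  0.        ,  1.        ]]), 'f': np.float64(512.5936668822376)}
top {'vfov': 49.10744571807942, 'cx': 329.9458630788782, 'cy': 237.1710989319032, 'cam_to_world': array([[-0.01923259,  0.99447692, -0.10317835,  0.40901115],
       [-0.99979748, -0.01974111, -0.00390953,  0.01592685],
       [-0.00592479,  0.10308226,  0.99465519,  1.33308572],
       [ 0.        ,  0.        ,  0.        ,  1.        ]]), 'f': np.float64(525.3260613799332)}
{'t': 0.1, 'q': array([-1.39839162e+00,  1.31075276e-01,  1.48916878e+00, -1.62172825e-06,
        1.52297928e+00, -8.53802825e-02]), 'dq': array([ 0.00038972, -0.00247074, -0.00291761, -0.00068447, -0.00135717,
       -0.00227874]), 'joint_torque': array([ 3.92522179e-05, -5.61341143e+01, -4.93097448e+01,  7.70348101e-02,
        2.90940050e-02, -6.86730118e-05]), 'tool_pos': array([ 0.15290913, -0.57966646,  0.2176994 ]), 'orientation': array([-3.11391711e+00, -4.03598170e-01,  1.13903397e-04]), 'force': array([-1.13982169, -0.41217225, -0.01037762]), 'wrist_torque': array([-0.00546209, -0.0214014 , -0.00302455]), 'gripper_force': 0.0, 'opening': 0.09281436133999105}
```

View pics/scene0.png

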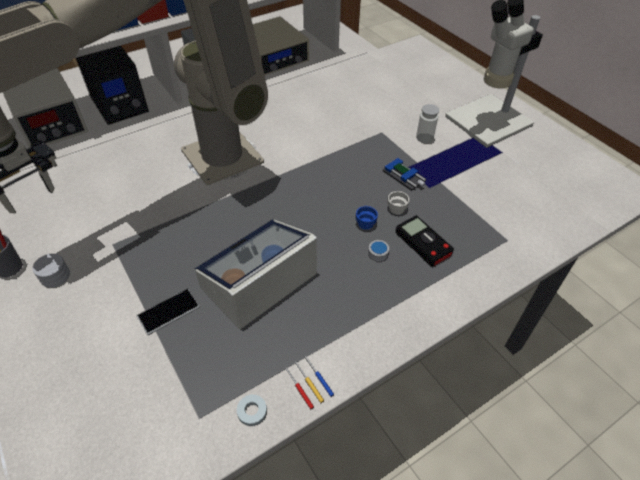

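View pics/top0.png

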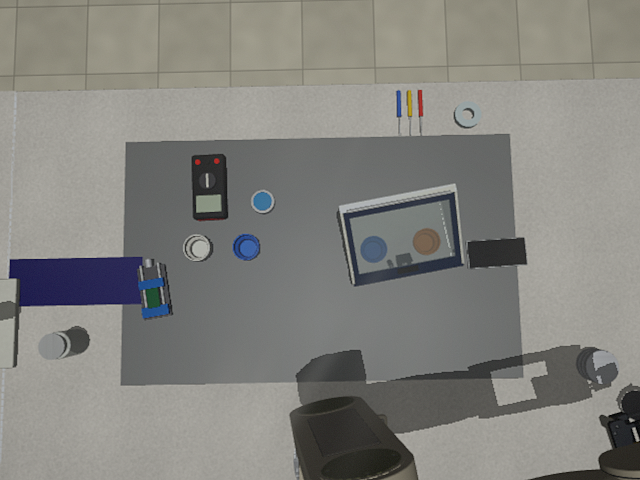

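Candidates for the loose blue dish in the top view: the blue dish (247,247), the blue-lidded tin (262,201), the white dish (197,247), and the blue dish inside the cabinet (373,249). By the description it is (247,247). I'll check it in a close crop.

Run:
```python
import cv2
im=cv2.imread('pics/top0.png')
a=cv2.resize(im[170:300,170:300],None,fx=3,fy=3,interpolation=cv2.INTER_CUBIC)
b=cv2.resize(im[170:300,330:465],None,fx=3,fy=3,interpolation=cv2.INTER_CUBIC)
cv2.imwrite('pics/crop1.png',cv2.hconcat([a,b]))
```

```text
(no output)
```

View pics/crop1.png

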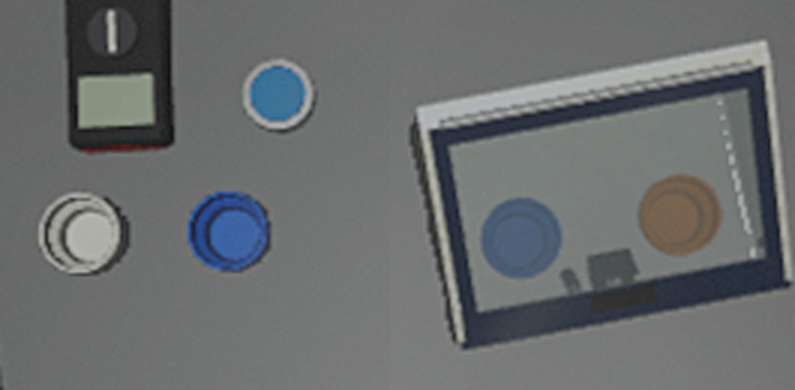

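```bash
cat > fit.py <<'E'
from h import *
import pickle
from scipy.optimize import least_squares
d=pickle.load(open('c0.pkl','rb')); t=d['top']; s=d['scene']
def T(p,pts):
    c,sn=np.cos(p[2]),np.sin(p[2]); return np.array([[p[0]+c*x-sn*y,p[1]+sn*x+c*y,z] for x,y,z in pts])
n=np.array([np.sin(-.434),0,np.cos(.434)]); a=np.array([-np.cos(.434),0,-np.sin(.434)]); 
H=np.array([.072,0,.155])
pad=H+a*.167
pts=np.array([[.09,.135,.155],[.09,-.135,.155],[-.09,.135,.08],[-.09,-.135,.08],pad])
uv=np.array([[339,206],[456,184],[354,285.7],[463.3,265],[407.7,270]])
if __name__=='__main__':
    f=lambda p:(proj(t,T(p,pts))-uv).ravel()
    r=least_squares(f,[.4,-.15,.15],loss='soft_l1'); print(r.x,f(r.x).round(1).tolist())
    p=r.x; np.save('cab.npy',p)
    im=s['image'][:,:,::-1].copy()
    box=T(p,[[.09,.135,.155],[.09,-.135,.155],[-.09,-.135,.08],[-.09,.135,.08],[.09,-.135,0],[.09,.135,0],[-.09,-.135,0],pad])
    print('pad',T(p,[pad]))
    L=atz(t,246.3,247.3,.046); h=atz(t,373.7,249,.051); o=atz(t,330+(679-390)/3,170+215/3,.051)
    loc=lambda w:R.from_euler('z',-p[2]).apply(np.array([w[0]-p[0],w[1]-p[1],0]))[:2]
    print('loose',L,'home',h,loc(h),'other',o,loc(o))
    for q in proj(s,box): cv2.circle(im,tuple(int(round(v)) for v in q),1,(0,255,0),-1)
    for q,c in((L,(0,0,255)),(h,(0,255,255)),(o,(255,255,0))): cv2.circle(im,tuple(int(round(v)) for v in proj(s,q)),1,c,-1)
    cv2.imwrite('pics/s1.png',cv2.resize(im[180:340,180:420],None,fx=3.3,fy=3.3,interpolation=cv2.INTER_CUBIC))
E
python3 fit.py
```

```text
[ 0.53451282 -0.14954804  0.16515824] [0.1, 0.3, -0.2, 0.7, -1.2, -0.6, 0.9, -0.8, 0.3, 0.2]
pad [[ 0.45607727 -0.1626214   0.08477595]]
loose [0.52155658 0.22725424 0.046     ] home [ 0.51078881 -0.08551018  0.051     ] [-0.01287282  0.06706688] other [ 0.52625508 -0.21481411  0.051     ] [-0.01887566 -0.06302031]
```

View pics/s1.png

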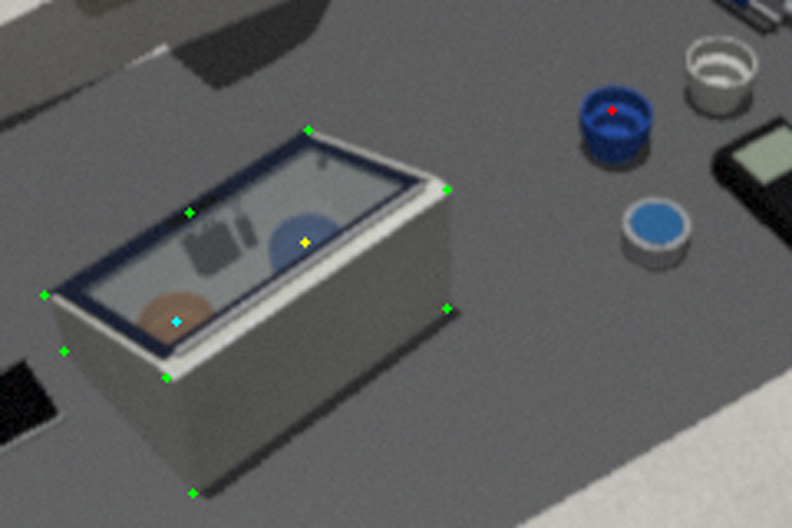

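```bash
cat >> h.py <<'E'
CAB=np.array([ 0.53451282,-0.14954804,0.16515824])
def W(x,y,z): 
    c,s=np.cos(CAB[2]),np.sin(CAB[2]); return np.array([CAB[0]+c*x-s*y,CAB[1]+s*x+c*y,z])
def L(w):
    return np.r_[R.from_euler('z',-CAB[2]).apply(np.array([w[0]-CAB[0],w[1]-CAB[1],0]))[:2],w[2]]
def move(*targets, yaw=None):
    """shift (cm, tool axes) and roll (deg) to world targets, closing axis along cabinet y"""
    s=read_state(); Q=R.from_rotvec(s['orientation']); M=Q.as_matrix()
    yd=np.array([-np.sin(CAB[2]),np.cos(CAB[2]),0]); a=M.T@yd
    roll=np.degrees(np.arctan2(-a[0],a[1])); roll=(roll+90)%180-90
    print('t',s['t'],'pos',s['tool_pos'].round(4),'loc',L(s['tool_pos']).round(4),'F',s['force'].round(1),'op',round(s['opening'],4),'q6',s['q'][5].round(2))
    for w in targets: print((M.T@(np.array(w)-s['tool_pos'])*100).round(2),'roll',roll.round(1))
E
python3 - <<'E'
from h import *
print(R.from_rotvec(read_state()['orientation']).as_matrix().round(3))
move(W(-.082,0,.2),W(-.082,0,.12))
# refine dish centres by colour
import pickle
d=pickle.load(open('c0.pkl','rb'))
for n,(x0,x1,y0,y1),z in(('top',(225,270,225,270),.046),('scene',(350,385,200,235),.046)):
    im=d[n]['image'].astype(int)[y0:y1,x0:x1]; m=(im[...,2]-im[...,0]>50).astype(np.uint8)
    c=max(cv2.findContours(m,0,1)[0],key=cv2.contourArea); e=cv2.fitEllipse(cv2.convexHull(c)); print(n,e[0][0]+x0,e[0][1]+y0,e[1], atz(d[n],e[0][0]+x0,e[0][1]+y0,z), cv2.boundingRect(c))
print(proj(d['scene'],[.52156,.22725,.046]))
E
```

```text
[[ 0.967  0.255 -0.   ]
 [ 0.255 -0.967  0.002]
 [ 0.    -0.002 -1.   ]]
t 0.1 pos [ 0.1529 -0.5797  0.2177] loc [-0.4471 -0.3615  0.2177] F [-1.1 -0.4 -0. ] op 0.0928 q6 -0.09
[ 39.7  -32.62   1.83] roll 5.3
[ 39.7  -32.6    9.83] roll 5.3
top 245.20014762878418 246.52305030822754 (26.287179946899414, 26.91168975830078) [0.52352884 0.22995774 0.046     ] (7, 9, 27, 26)
scene 365.9809913635254 216.23679733276367 (21.62701988220215, 22.442794799804688) [0.53460069 0.22123395 0.046     ] (6, 6, 22, 23)
[365.01650102 212.79099647]
```

Request:
play_rows(targets=[39.7,-32.6,2,5.3,39.7,-32.6,2,5.3,39.7,-32.6,2,5.3,39.7,-32.6,2,5.3,39.7,-32.6,2,5.3,39.7,-32.6,2,5.3,39.7,-32.6,2,5.3,39.7,-32.6,2,5.3], grip=0, grip_force=20)

```text
t: 0.77
tool_pos: [0.3485, -0.3082, 0.2053]
orientation: [-3.131, -0.259, 0.0]
force: [0.9, -0.5, -0.5]
opening: 0.0443
gripper_force: 0.0
```

Request:
play_rows(targets=[0,0,0,0,0,0,0,0])

```text
t: 0.93
tool_pos: [0.349, -0.3083, 0.2054]
orientation: [-3.13, -0.267, 0.0]
force: [-0.2, -0.5, 1.2]
opening: 0.0311
gripper_force: 0.0
```

Run:
```python
from h import *
move(W(-.08,0,.12))
```

```text
t 0.9333 pos [ 0.349  -0.3083  0.2054] loc [-0.2091 -0.1261  0.2054] F [-0.2 -0.5  1.2] op 0.0311 q6 0.57
[ 12.97 -12.54   8.54] roll 0.3
```

Request:
play_rows(targets=[13,-12.5,5,0.3,13,-12.5,5,0.3,13,-12.5,5,0.3,13,-12.5,5,0.3,13,-12.5,8,0.3,13,-12.5,9,0.3,13,-12.5,9,0.3,13,-12.5,9,0.3])

```text
t: 1.6
tool_pos: [0.4546, -0.1667, 0.1152]
orientation: [-3.131, -0.25, 0.003]
force: [0.4, -1.1, 0.5]
opening: 0.0007
gripper_force: 0.0
```

Request:
play_rows(targets=[0,0,0.5,0,0,0,1,0,0,0,1.5,0,0,0,1.5,0])

```text
t: 1.93
tool_pos: [0.4551, -0.1661, 0.1001]
orientation: [-3.132, -0.249, 0.001]
force: [-0.0, 0.4, -0.7]
opening: 0.0005
gripper_force: 0.0
```

Run:
```python
from h import *
move(W(-.08,0,.085))
```

```text
t 1.9333 pos [ 0.4551 -0.1661  0.1001] loc [-0.081  -0.0033  0.1001] F [-0.   0.4 -0.7] op 0.0005 q6 0.96
[ 0.1  -0.33  1.51] roll -0.4
```

Request:
play_rows(targets=[0,-0.3,0.6,0,0,-0.3,1.2,0,0,-0.3,1.2,0])

```text
t: 2.18
tool_pos: [0.4547, -0.1622, 0.0875]
orientation: [-3.131, -0.251, 0.001]
force: [-0.2, 0.0, 1.2]
opening: 0.0007
gripper_force: 0.4
```

Request:
play_rows(targets=[0,0,0.3,0,0,0,0.3,0])

```text
t: 2.35
tool_pos: [0.4553, -0.1623, 0.0856]
orientation: [-3.131, -0.251, -0.0]
force: [-1.3, 0.7, 3.2]
opening: 0.0007
gripper_force: 1.5
```

Request:
play_rows(targets=[0,0,0.3,0,0,0,0.3,0])

```text
t: 2.52
tool_pos: [0.4559, -0.1626, 0.0829]
orientation: [3.131, 0.251, 0.002]
force: [1.4, 0.9, 3.8]
opening: 0.0007
gripper_force: 1.7
```

Contact at about 87 mm; press about 4 mm more.

Request:
play_rows(targets=[0,0,0.2,0,0,0,0.4,0,0,0,0.4,0])

```text
t: 2.77
tool_pos: [0.4567, -0.1627, 0.0796]
orientation: [3.131, 0.251, 0.005]
force: [2.5, 1.9, 6.6]
opening: 0.0001
gripper_force: 3.1
```

Request:
play_rows(targets=[0,0,-4,0,-2,-3,-8,0,-4,-6,-11,0,-5,-10,-14,0,-5,-14,-15,0,-5,-18,-16,0,-5,-22,-16,0,-5,-25,-16,0], grip=9.3)

```text
t: 3.43
tool_pos: [0.3672, 0.0688, 0.2397]
orientation: [3.131, 0.249, 0.004]
force: [1.9, 0.8, -0.8]
opening: 0.0492
gripper_force: 0.0
```

Run:
```python
from h import *
move((.522,.2285,.12))
```

```text
t 3.4333 pos [0.3672 0.0688 0.2397] loc [-0.1292  0.2429  0.2397] F [ 1.9  0.8 -0.8] op 0.0492 q6 1.46
[ 17.78 -13.33  12.01] roll -0.4
```

Request:
play_rows(targets=[17.8,-13.3,10,0,17.8,-13.3,10,0,17.8,-13.3,10,0,17.8,-13.3,10,0,17.8,-13.3,10,0,17.8,-13.3,10,0,17.8,-13.3,10,0,17.8,-13.3,10,0])

```text
t: 4.1
tool_pos: [0.5206, 0.2275, 0.1346]
orientation: [3.129, 0.254, -0.01]
force: [-0.4, -0.2, 0.9]
opening: 0.0923
gripper_force: 0.0
```

Run:
```python
from h import *
c=cam('scene'); t=cam('top')
import pickle; pickle.dump({'scene':c,'top':t},open('c1.pkl','wb'))
cv2.imwrite('pics/m1.png',cv2.resize(np.hstack([c['image'][120:330,180:440],t['image'][150:360,200:470]])[:,:,::-1],None,fx=1.5,fy=1.5))
move((.522,.2285,.03))
```

```text
t 4.2 pos [0.5216 0.2268 0.1383] loc [0.0492 0.3734 0.1383] F [0.2 0.5 0.2] op 0.0929 q6 1.73
[ 0.07 -0.17 10.83] roll -0.3
```

View pics/m1.png

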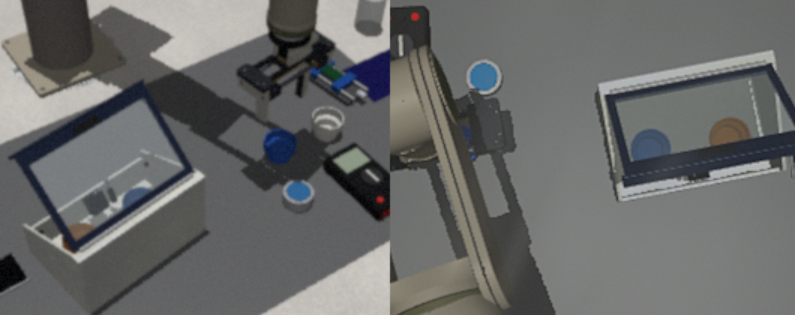

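The door is springing open (edge at (85,130) in the left crop), and the gripper is above the loose dish. Now I'll descend.

Request:
play_rows(targets=[0,-0.1,3,0,0,-0.1,6,0,0,-0.1,8,0,0,-0.1,10,0,0,-0.1,10.9,0,0,-0.1,10.9,0,0,-0.1,10.9,0])

```text
t: 4.78
tool_pos: [0.5223, 0.2279, 0.0309]
orientation: [-3.131, -0.25, -0.003]
force: [0.6, 0.1, 0.5]
opening: 0.0929
gripper_force: 0.0
```

Request:
play_rows(targets=[0,0,0,0,0,0,0,0,0,0,0,0,0,0,0,0,0,0,0,0,0,0,0,0,0,0,0,0,0,0,0,0], grip=5, grip_force=12)

```text
t: 5.45
tool_pos: [0.5224, 0.2286, 0.0301]
orientation: [-3.131, -0.251, -0.002]
force: [-0.9, 0.4, 5.4]
opening: 0.0667
gripper_force: 12.0
```

Request:
play_rows(targets=[0,0,-3,0,0,0,-6,0,0,0,-9,0,0,0,-12,0,0,0,-15,0,0,0,-18,0,0,0,-18,0,0,0,-18,0])

```text
t: 6.12
tool_pos: [0.5231, 0.2287, 0.2115]
orientation: [-3.131, -0.251, -0.007]
force: [-0.2, 0.1, -1.7]
opening: 0.0669
gripper_force: 12.0
```

Run:
```python
from h import *
c=cam('scene'); t=cam('top')
import pickle; pickle.dump({'scene':c,'top':t},open('c2.pkl','wb'))
a=cv2.resize(c['image'][90:240,280:430],None,fx=2.6,fy=2.6,interpolation=cv2.INTER_CUBIC)
b=cv2.resize(t['image'][160:310,320:470],None,fx=2.6,fy=2.6,interpolation=cv2.INTER_CUBIC)
cv2.imwrite('pics/m2.png',np.hstack([a,b])[:,:,::-1])
move(W(-.013,.067,.21))
```

```text
t 6.2167 pos [0.5212 0.2281 0.2078] loc [0.0489 0.3747 0.2078] F [ 0.1 -0.1 -1.3] op 0.0668 q6 1.73
[-6.03 30.8  -0.19] roll -0.3
```

View pics/m2.png

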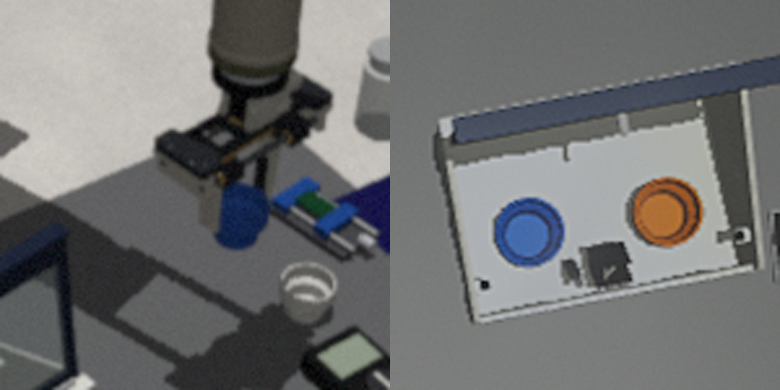

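The dish is held upright at (242,215) in the left crop. The door is fully open, with the home dish at (529,232) and the orange dish at (667,212) in the right crop.

Run:
```python
from h import *
import pickle
d0=pickle.load(open('c0.pkl','rb'));d=pickle.load(open('c2.pkl','rb'))
for D,(x0,x1,y0,y1),z in((d0,(225,270,225,270),.046),(d,(355,392,230,268),.051)):
    im=D['top']['image'].astype(int)[y0:y1,x0:x1]
    for th in(20,35,50):
        m=(im[...,2]-im[...,0]>th).astype(np.uint8)
        c=max(cv2.findContours(m,0,1)[0],key=cv2.contourArea); e=cv2.minEnclosingCircle(c); u,v=e[0][0]+x0,e[0][1]+y0
        w=atz(D['top'],u,v,z); print(th,u,v,e[1],w.round(4),L(w).round(4))
```

```text
20 245.29177284240723 246.29948616027832 13.797385215759277 [0.5241 0.2297 0.046 ] [0.0521 0.3758 0.046 ]
35 245.34951400756836 246.48058319091797 13.614546775817871 [0.5236 0.2296 0.046 ] [0.0516 0.3758 0.046 ]
50 245.2383518218994 246.3853054046631 13.494194030761719 [0.5239 0.2299 0.046 ] [0.0519 0.376  0.046 ]
20 373.5344829559326 248.67241287231445 13.665304183959961 [ 0.5116 -0.0851  0.051 ] [-0.012   0.0673  0.051 ]
35 373.34615325927734 248.884614944458 13.392781257629395 [ 0.5111 -0.0847  0.051 ] [-0.0124  0.0679  0.051 ]
50 373.2142848968506 248.7857151031494 13.334497451782227 [ 0.5113 -0.0843  0.051 ] [-0.0121  0.0681  0.051 ]
```

Request:
play_rows(targets=[-1,3.5,-0.2,0,-2,7.5,-0.2,0,-2.7,11.5,-0.2,0,-3.5,15.5,-0.2,0,-4.2,19.5,-0.2,0,-4.8,23.5,-0.2,0,-5.5,27.5,-0.2,0,-6.1,30.8,-0.2,0])

```text
t: 6.88
tool_pos: [0.509, -0.0879, 0.2088]
orientation: [-3.131, -0.25, 0.006]
force: [0.5, -0.5, 0.0]
opening: 0.067
gripper_force: 12.0
```

Request:
play_rows(targets=[0,0,0,0,0,0,2,0,0,0,4,0,0,0,6,0,0,0,8,0,0,0,8,0,0,0,8,0,0,0,8,0])

```text
t: 7.55
tool_pos: [0.5106, -0.0852, 0.1314]
orientation: [-3.131, -0.252, 0.001]
force: [0.6, -0.2, 0.1]
opening: 0.0667
gripper_force: 12.0
```

Run:
```python
from h import *
move(W(-.0138,.067,.059))
```

```text
t 7.55 pos [ 0.5106 -0.0852  0.1314] loc [-0.013   0.0674  0.1314] F [ 0.6 -0.2  0.1] op 0.0667 q6 1.15
[-0.07  0.05  7.24] roll -0.3
```

Request:
play_rows(targets=[-0.07,0.05,1,0,-0.07,0.05,2,0,-0.07,0.05,3,0,-0.07,0.05,4,0,-0.07,0.05,4.5,0,-0.07,0.05,4.5,0,-0.07,0.05,4.5,0])

```text
t: 8.13
tool_pos: [0.5097, -0.086, 0.0857]
orientation: [-3.131, -0.251, 0.002]
force: [-0.4, -0.3, -0.7]
opening: 0.0667
gripper_force: 12.0
```

Request:
play_rows(targets=[0,0,0.4,0,0,0,0.8,0,0,0,1.2,0,0,0,1.6,0,0,0,2,0,0,0,2,0,0,0,2,0])

```text
t: 8.72
tool_pos: [0.5097, -0.086, 0.0658]
orientation: [-3.131, -0.251, 0.001]
force: [-0.3, -0.2, -0.5]
opening: 0.067
gripper_force: 12.0
```

Run:
```python
from h import *
move(W(-.0138,.067,.059))
```

```text
t 8.7167 pos [ 0.5097 -0.086   0.0658] loc [-0.014   0.0667  0.0658] F [-0.3 -0.2 -0.5] op 0.067 q6 1.14
[ 0.02 -0.03  0.68] roll -0.3
```

No contact so far, so the base is in the lower dish. I'll settle it slowly.

Request:
play_rows(targets=[0,0,0.2,0,0,0,0.4,0,0,0,0.55,0,0,0,0.55,0,0,0,0.55,0])

```text
t: 9.13
tool_pos: [0.51, -0.0861, 0.0607]
orientation: [-3.131, -0.251, 0.0]
force: [0.0, 0.8, -0.3]
opening: 0.0667
gripper_force: 12.0
```

Request:
play_rows(targets=[0,0,0.1,0,0,0,0.2,0,0,0,0.2,0])

```text
t: 9.38
tool_pos: [0.5103, -0.0862, 0.059]
orientation: [3.131, 0.251, 0.001]
force: [-0.6, -1.1, 0.0]
opening: 0.067
gripper_force: 12.0
```

Request:
play_rows(targets=[0,0,0.1,0,0,0,0.1,0,0,0,0.1,0])

```text
t: 9.63
tool_pos: [0.5108, -0.0863, 0.0588]
orientation: [3.131, 0.251, 0.002]
force: [-1.8, 0.6, 7.2]
opening: 0.0665
gripper_force: 12.0
```

Request:
play_rows(targets=[0,0,0.1,0,0,0,0.1,0,0,0,0.1,0])

```text
t: 9.88
tool_pos: [0.5111, -0.0863, 0.0585]
orientation: [3.131, 0.251, 0.003]
force: [-4.2, 1.0, 11.5]
opening: 0.0668
gripper_force: 12.0
```

Request:
play_rows(targets=[0,0,-0.2,0,0,0,-0.2,0])

```text
t: 10.05
tool_pos: [0.5104, -0.0862, 0.0592]
orientation: [3.131, 0.251, 0.001]
force: [-0.3, -0.3, -0.3]
opening: 0.067
gripper_force: 12.0
```

Request:
play_rows(targets=[0,0,0,0,0,0,0,0,0,0,0,0,0,0,0,0,0,0,0,0,0,0,0,0], grip=7.6)

```text
t: 10.55
tool_pos: [0.51, -0.0861, 0.0586]
orientation: [-3.132, -0.251, 0.0]
force: [0.2, -0.8, 0.0]
opening: 0.076
gripper_force: 0.0
```

Request:
play_rows(targets=[0,0,-0.5,0,0,0,-1.5,0,0,0,-3,0,0,0,-6,0,0,0,-10,0,0,0,-14,0,0,0,-18,0,0,0,-18,0])

```text
t: 11.22
tool_pos: [0.5141, -0.0872, 0.25]
orientation: [3.126, 0.251, 0.022]
force: [1.2, -0.1, 1.4]
opening: 0.0757
gripper_force: 0.0
```

Request:
play_rows(targets=[0,-4,-3,0,0,-8,-6,0,0,-12,-9,0,0,-16,-12,0,0,-20,-15,0,0,-24,-15,0,0,-28,-15,0,0,-28,-15,0], grip=0)

```text
t: 11.88
tool_pos: [0.4648, 0.1928, 0.3915]
orientation: [-3.13, -0.252, -0.006]
force: [0.8, -0.2, -0.4]
opening: 0.0274
gripper_force: 0.0
```

Run:
```python
from h import *
c=cam('scene'); t=cam('top')
a=cv2.resize(c['image'][150:330,170:350],None,fx=2.2,fy=2.2,interpolation=cv2.INTER_CUBIC)
b=cv2.resize(t['image'][150:330,310:490],None,fx=2.2,fy=2.2,interpolation=cv2.INTER_CUBIC)
cv2.imwrite('pics/m3.png',np.hstack([a,b])[:,:,::-1])
x0,x1,y0,y1=350,396,225,268
im=t['image'].astype(int)[y0:y1,x0:x1]; m=(im[...,2]-im[...,0]>35).astype(np.uint8)
k=max(cv2.findContours(m,0,1)[0],key=cv2.contourArea); e=cv2.minEnclosingCircle(k); print(e, L(atz(t,e[0][0]+x0,e[0][1]+y0,.075)))
move(W(.15,.0,.40))
```

```text
((24.072093963623047, 23.4093017578125), 14.014067649841309) [-0.01320779  0.06810245  0.075     ]
t 11.9833 pos [0.4644 0.1946 0.3909] loc [-0.0126  0.351   0.3909] F [-0.2  0.1  0.3] op 0.0193 q6 1.7
[16.25 35.1  -0.93] roll 0.0
```

View pics/m3.png

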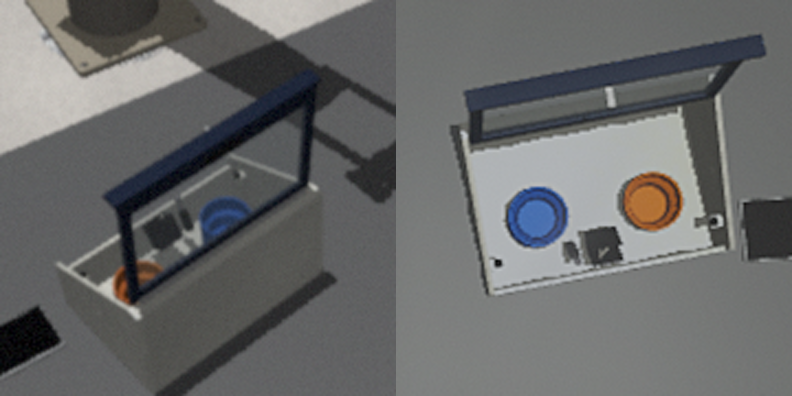

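The dishes are nested and concentric, with the blue rims overlapping at (537,217). The door stands open and the orange dish hasn't moved. Next I'll go behind the door.

Request:
play_rows(targets=[4,0,-1,0,8,3.5,-1,0,12,7,-1,0,16.2,11,-1,0,16.2,15,-1,0,16.2,19,-1,0,16.2,23,-1,0,16.2,27,-1,0])

```text
t: 12.65
tool_pos: [0.6642, -0.0294, 0.3985]
orientation: [3.131, 0.251, -0.001]
force: [0.8, 0.7, -0.6]
opening: 0.0004
gripper_force: 0.0
```

Request:
play_rows(targets=[0,4,0,0,0,8.1,0,0,0,8.1,0,0,0,8.1,0,0])

```text
t: 12.98
tool_pos: [0.6763, -0.1103, 0.3982]
orientation: [3.132, 0.244, -0.002]
force: [-0.6, 0.1, -0.1]
opening: 0.0005
gripper_force: 0.0
```

Run:
```python
from h import *
move(W(.15,.0,.30),W(.11,.0,.30))
```

```text
t 12.9833 pos [ 0.6763 -0.1103  0.3982] loc [0.1463 0.0154 0.3982] F [-0.6  0.1 -0.1] op 0.0005 q6 1.18
[0.4  1.53 9.82] roll -0.6
[-3.6   1.57  9.83] roll -0.6
```

Request:
play_rows(targets=[0.4,1.5,3,0,0.4,1.5,6,0,0.4,1.5,9,0,0.4,1.5,9.8,0,0.4,1.5,9.8,0,0.4,1.5,9.8,0])

```text
t: 13.48
tool_pos: [0.6831, -0.12, 0.3021]
orientation: [3.131, 0.253, 0.001]
force: [0.0, 0.1, 0.7]
opening: 0.0003
gripper_force: 0.0
```

Request:
play_rows(targets=[-1,0,0,0,-2,0,0,0,-3,0,0,0,-4,0,0,0,-5,0,0,0,-6,0,0,0])

```text
t: 13.98
tool_pos: [0.6249, -0.1302, 0.3052]
orientation: [3.129, 0.252, 0.009]
force: [1.3, -0.7, 0.9]
opening: 0.0007
gripper_force: 0.6
```

Run:
```python
from h import *
move(W(.07,.0,.31))
```

```text
t 13.9833 pos [ 0.6249 -0.1302  0.3052] loc [0.0923 0.0042 0.3052] F [ 1.3 -0.7  0.9] op 0.0007 q6 1.12
[-2.23  0.43 -0.49] roll -0.2
```

Run:
```python
from h import *
s=read_state(); M=R.from_rotvec(s['orientation']).as_matrix()
ph=np.linspace(np.radians(88),-.33,25); Rr=.165
P=np.array([W(.072-Rr*np.cos(p)+.0075*np.sin(max(p,0)),0,.155+Rr*np.sin(p)+.002) for p in ph])
prev=s['tool_pos']
for k in range(0,25,8):
    D=((P[k:k+8]-prev)@M*100).round(1); print(D.tolist()); prev=P[min(k+7,24)]
print([L(p).round(3).tolist() for p in P[[0,7,15,23,24]]])
```

```text
[[-1.8, 0.4, -1.7], [-3.1, 0.4, -1.6], [-4.4, 0.4, -1.4], [-5.7, 0.4, -1.1], [-6.9, 0.5, -0.7], [-8.1, 0.5, -0.3], [-9.3, 0.5, 0.3], [-10.4, 0.5, 1.0]]
[[-1.1, 0.0, 0.7], [-2.1, 0.0, 1.6], [-3.1, 0.0, 2.4], [-4.0, 0.0, 3.4], [-4.8, 0.0, 4.4], [-5.5, 0.0, 5.5], [-6.2, 0.0, 6.6], [-6.8, 0.0, 7.8]]
[[-0.5, -0.0, 1.2], [-0.9, -0.0, 2.4], [-1.2, -0.0, 3.7], [-1.3, -0.0, 5.0], [-1.4, -0.0, 6.3], [-1.4, -0.0, 7.5], [-1.2, -0.0, 8.8], [-0.9, -0.0, 10.1]]
[[0.4, -0.0, 1.2]]
[[0.074, -0.0, 0.322], [-0.012, 0.0, 0.295], [-0.079, -0.0, 0.217], [-0.088, -0.0, 0.116], [-0.084, -0.0, 0.104]]
```

Request:
play_rows(targets=[-1.5,0.4,-0.8,0,-2.9,0.4,-1,0,-4.3,0.4,-1.1,0,-5.7,0.4,-1,0,-6.9,0.5,-0.7,0,-8.1,0.5,-0.3,0,-9.3,0.5,0.3,0,-10.4,0.5,1,0])

```text
t: 14.65
tool_pos: [0.5233, -0.1521, 0.2953]
orientation: [3.128, 0.252, 0.011]
force: [2.3, 0.1, 0.5]
opening: 0.0006
gripper_force: 0.8
```

Request:
play_rows(targets=[-1.1,0,0.7,0,-2.1,0,1.6,0,-3.1,0,2.4,0,-4,0,3.4,0,-4.8,0,4.4,0,-5.5,0,5.5,0,-6.2,0,6.6,0,-6.8,0,7.8,0])

```text
t: 15.32
tool_pos: [0.4571, -0.1633, 0.217]
orientation: [3.128, 0.252, 0.011]
force: [2.7, -0.3, 1.2]
opening: 0.0005
gripper_force: 0.9
```

Run:
```python
from h import *
c=cam('scene'); t=cam('top')
a=cv2.resize(c['image'][120:330,170:380],None,fx=1.9,fy=1.9,interpolation=cv2.INTER_CUBIC)
b=cv2.resize(t['image'][150:360,310:520],None,fx=1.9,fy=1.9,interpolation=cv2.INTER_CUBIC)
cv2.imwrite('pics/m4.png',np.hstack([a,b])[:,:,::-1])
move(W(-.088,0,.116))
```

```text
t 15.4167 pos [ 0.4552 -0.1628  0.2146] loc [-8.040e-02 -1.000e-04  2.146e-01] F [-0.2 -0.3  1.2] op 0.0007 q6 0.96
[-0.78 -0.02  9.85] roll -0.3
```

View pics/m4.png

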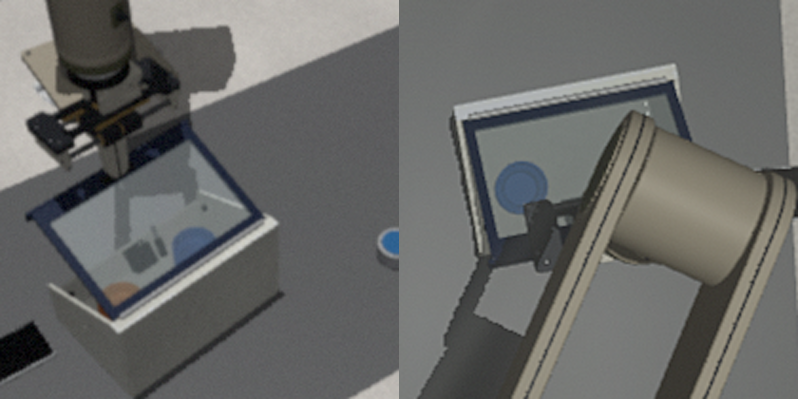

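The fingertips ride on the outer face near the pad (118,178), and the door is following. I'll continue the arc.

Request:
play_rows(targets=[-0.5,0,1.2,0,-0.9,0,2.4,0,-1.2,0,3.7,0,-1.3,0,5,0,-1.4,0,6.3,0,-1.4,0,7.5,0,-1.2,0,8.8,0,-0.8,0,10,0])

```text
t: 16.08
tool_pos: [0.4463, -0.164, 0.1115]
orientation: [-3.131, -0.251, 0.002]
force: [-2.7, -0.5, 1.9]
opening: 0.0006
gripper_force: 1.5
```

Request:
play_rows(targets=[0.3,0,1,0,0.5,0,1.8,0,0.5,0,2.2,0,0.5,0,2.4,0,0.5,0,2.4,0])

```text
t: 16.5
tool_pos: [0.4529, -0.1629, 0.0888]
orientation: [-3.131, -0.251, -0.003]
force: [2.6, 1.2, 4.7]
opening: 0.0008
gripper_force: 1.9
```

Run:
```python
from h import *
move(W(-.08,0,.079))
```

```text
t 16.5 pos [ 0.4529 -0.1629  0.0888] loc [-0.0827  0.0002  0.0888] F [2.6 1.2 4.7] op 0.0008 q6 0.96
[0.27 0.02 0.98] roll -0.3
```

Request:
play_rows(targets=[0,0,0.3,0,0,0,0.6,0,0,0,0.9,0,0,0,1,0,0,0,1,0])

```text
t: 16.92
tool_pos: [0.4544, -0.1632, 0.0801]
orientation: [3.131, 0.251, 0.008]
force: [5.4, 1.7, 7.3]
opening: 0.0005
gripper_force: 3.7
```

Request:
play_rows(targets=[0,0,0.2,0,0,0,0.3,0,0,0,0.3,0])

```text
t: 17.17
tool_pos: [0.4552, -0.1633, 0.0785]
orientation: [3.13, 0.252, 0.01]
force: [2.9, 5.7, 16.0]
opening: 0.0004
gripper_force: 8.3
```

At the stop (16 N). I'll lift straight off slowly, then clear.

Request:
play_rows(targets=[0,0,-0.5,0,0,0,-1,0,0,0,-1.5,0,0,0,-2.5,0,0,0,-4,0,0,0,-7,0,0,0,-10,0,0,0,-13,0])

```text
t: 17.83
tool_pos: [0.4512, -0.1627, 0.2067]
orientation: [-3.131, -0.251, 0.002]
force: [0.3, 0.3, -0.2]
opening: 0.0004
gripper_force: 0.0
```

Request:
play_rows(targets=[0,-4,0,0,0,-8,0,0,0,-12,0,0,0,-16,0,0,0,-20,0,0,0,-24,0,0,0,-28,0,0,0,-28,0,0])

```text
t: 18.5
tool_pos: [0.4054, 0.1195, 0.206]
orientation: [-3.128, -0.261, 0.001]
force: [0.3, -0.6, -0.6]
opening: 0.0
gripper_force: 0.0
```

Request:
play_rows(targets=[0,0,0,0,0,0,0,0,0,0,0,0,0,0,0,0,0,0,0,0,0,0,0,0,0,0,0,0,0,0,0,0])

```text
t: 19.17
tool_pos: [0.4074, 0.1129, 0.2058]
orientation: [-3.132, -0.25, 0.0]
force: [-0.0, 0.6, -0.2]
opening: 0.0009
gripper_force: 0.0
```

Run:
```python
from h import *
c=cam('scene'); t=cam('top')
a=cv2.resize(c['image'][150:330,170:350],None,fx=2.2,fy=2.2,interpolation=cv2.INTER_CUBIC)
b=cv2.resize(t['image'][150:330,310:490],None,fx=2.2,fy=2.2,interpolation=cv2.INTER_CUBIC)
cv2.imwrite('pics/m5.png',np.hstack([a,b])[:,:,::-1])
move()
```

```text
t 19.2667 pos [0.4073 0.1131 0.2058] loc [-0.0823  0.28    0.2058] F [-0.4 -0.3 -0.3] op 0.0003 q6 1.56
```

View pics/m5.png

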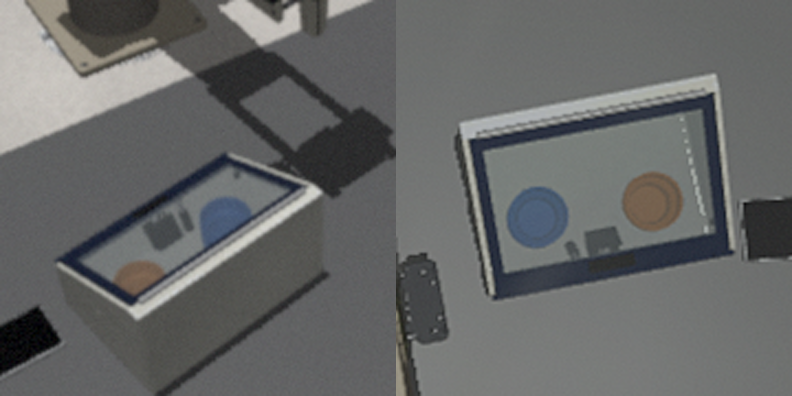

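The door is shut and stays latched, its front edge flush at (490,297)–(733,250). The dishes are nested at (537,217), the orange dish is unmoved, and the arm is clear.

```bash
python3 -c "
from plant import workorder
print(workorder.close_job())"
```

```text
the job is handed in; nothing more can be done
None
```

The job is handed in: the last pictures show the blue dish nested in the blue dish inside, the door shut and staying latched, and the orange dish and phone in place; the other bystanders were not re-checked and no verdict was returned.

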